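# Hold the hidden bolt head while the nut is run up

### The arm

A 6-joint arm with a two-finger parallel gripper is mounted at the origin on the work surface. World frame = base frame: x ahead of the robot, y to its left, z up, the work surface at z = 0. Lengths are in m, angles in rad, forces in N, time in s.
With the tool pointing down it reaches from about 0.35 to 0.85 m from the base axis. Payload 8.1 kg.
Tool frame: the origin (TCP) lies on the mounting face of the last link; the fingertips stand 186 mm ahead of it and the grasp point (between the pads) lies 167 mm ahead of it (grip_point_offset is the distance from the TCP to the grasp point, in m); z points along the fingers, y is the direction in which the jaws open and shut (so a half turn about z gives the same grasp; the last joint's range is limited). The gripper opens to 93 mm and grips with 3 to 60 N. Pads are 15 mm wide; open, the fingers measure 128 mm over their backs; the gripper's body (75 mm by 188 mm) begins 65 mm behind the grasp point.
Start: joints at [-1.294, 0.13, 1.488, -0, 1.523, -0.085], TCP at [0.212, -0.561, 0.405] pointing down, gripper open.
Joint ranges: [-2.96, 2.96], [-0.89, 2.26], [0.02, 2.5], [-1.34, 4.48], [0, 2.73], [-2.66, 2.66]. Speed limits (rad/s): [2.39, 2.39, 2.79, 3.14, 3.14, 3.14].

### API

Orientations are given as a rotation vector (axis times angle).
In Python, from plant import read_state, read_camera, close_job, grip_point_offset gives the robot as it stands.
- The arm moves only by the shell command python3 -m creep 'ROWS' [OPENING] [FORCE]. ROWS is JSON, a list of rows, each a list of 2 entries, a list of its own where there are three numbers: the shift along the tool's x, y, z in cm, then the turn, a rotation vector about the tool's x, y, z in degrees. In form: [[[tx, ty, tz], [rx, ry, rz]], ...]. A call has 1 to 12 rows; each row shifts and turns the commanded pose from where the row before left it, along the tool's axes as they then stand; what a row does not reach is not made up. A row lasts 1/12 s, in which the tool goes at most 41.7 mm and 7.16 degrees, less where a joint would pass 70% of its speed; a pose out of reach is approached as far as the arm can. A call is refused whole if a number of a shift passes 4.17 or a number of a turn 7.16, either way. A call with a gripper value outside its range is refused whole. OPENING is the opening in per cent of the stroke, from 0 (shut) to 100 (fully open), set as the call begins (- or left out, the last holds). The fingers move at their own pace and stop on an object; FORCE is the grip in N (left out, the last holds). Time passes only in rows, so rows that do not move let the fingers close. It gives the time, the measured TCP pose, the force and the opening at its end, in the units of the state.
- read_state(): the state, without advancing time (a new reading comes with each control period).
- read_camera(name): name is "scene" or "side" or "wrist"; returns a dict with "img" (400x640x3 uint8, red, green, blue), "K" (3x3 intrinsics, pixels), "k1" (the pictures are not rectified: a ray, as slopes to the right and down, at radius r is drawn at 1 + k1 r^2 times it, then the intrinsics apply), "T" (4x4, takes a point from camera to world coordinates). Camera axes: x right, y down, z forward; pixel columns grow to the right and rows downward; lengths in m; the calibration is good to about 2 mm. A picture is of the moment at which its call begins. There is no depth.
- close_job(): hands the job in, once; it reports no verdict.
The state is a dict: "t": time; "q": joint angles; "dq": joint speeds; "joint_torque": joint torques, N m; "tool_pos": TCP position; "orientation": TCP orientation; "force": force on the tool from outside, world axes, zero at the start; "wrist_torque": the same for the moment, N m; "opening": finger opening in m.
Only numpy, scipy, OpenCV 4.12 (cv2) and the standard library are available. Lean on these libraries where they do the work, as an engineer would, in place of code of your own. Each camera call takes 0.05 s, during which the arm holds its last target.

### The job

Lift the steel cover off the gap behind the green bracket and lay it flat, lips down, in the middle of the black rubber mat, setting it down rather than dropping it. Then reach down into the gap, grip the slowly turning bolt head there and hold it from turning until the nut runner has run the nut up tight, which takes about ten seconds of holding, and finish while still gripping and holding the head. Do not disturb the blue crate, the spare roller or the spanner.

Things in the scene. Friction and masses are not known exactly. Their poses are not given: they have to be found in the camera images.
- gap_mouth (a point): Centre of the open top of the gap between bracket and backing frame, 145 mm above the bench, 30 mm straight above the bolt head's centre. Its x axis is the bolt axis (horizontal, away from the nut runner), y runs along the gap, z is up. The gap is 54 mm wide along x (27 mm either side of this point), open upward and at both y ends.
- bolt_head (a point): Centre of the hexagonal steel bolt head in the gap, 115 mm above the bench, under the cover at first: 30 mm across flats, 34.6 mm across corners, 16 mm thick along the bolt axis (its own x). A pair of flats faces its own +z and -z, others every 60 degrees. It only turns (about +x, about 0.6 rad/s when free), held it pulls with at most 0.13 N m. Grip it from above, a finger on either y side.
- nut (a joint): Angle (rad) of the nut in front of the bracket about the bolt axis. The nut runner turns it all the time: about 0.6 rad/s, taking the bolt along, while the head is free; about 0.36 rad/s while the head is held; it stands still once the nut is tight and the head is held.
- bolt (a joint): How far (rad) the nut has been run up on the bolt, i.e. the turn of the nut relative to the bolt. Starts at 0 to 0.4 and grows only while the head is held; 2.4 is tight (a hard stop).
- cover_grip (a point): Grip point of the loose steel cover (0.3 kg) on the gap, 30 mm above the underside of its 84 x 150 x 4 mm plate, in a black upright rib 60 mm long along its x, 14 mm thick along its y, top 16 mm above this point; z up. Lips 4 mm thick hang 10 mm below both 150 mm edges, outside the station's plates with 3 mm play: lift straight up. Standing on its lips the point is 40 mm above what it stands on.
- mat_top (a point): Centre of the upper face of the fixed black rubber mat, 200 mm along its x, 240 mm along its y, 4 mm thick, flat on the bench, left or right of the station.
- cover: The same cover; origin at the centre of its plate's underside, 30 mm below the grip point; z up.
- crate: Bystander: loose open blue plastic crate, 180 x 240 x 85 mm, origin at the centre of its underside, on the side opposite the mat.
- roller: Bystander: loose spare aluminium roller standing flat, 80 mm diameter, 40 mm high, origin at the centre of its underside, beyond the station.
- spanner: Bystander: loose steel spanner lying flat on the bench beyond the station, about 190 mm long.
- station: The fixed green steel bolting station; origin on the bench under the bolt head, axes as gap_mouth. At its -x side the bracket plate, 8 mm thick, 140 mm wide, top 145 mm high; at +x a backing frame of equal height and thickness with a 100 mm wide notch down to 72 mm. The nut runner stands in front of the bracket, from x = -50 to -170 mm, up to 142 mm high, 80 mm wide at its foot.
There are look-alikes about, which are no part of the job. There is more than one size of the cover; the job needs the middle-sized.

How it is judged:
On the way, in this order (a step that is already met when the one before it is completed fails the run):
1. the cover lies flat in the middle of the mat, let go (horizontal distance between cover and mat_top below 0.06 m and height (world z) of cover below 0.02 m and angle between cover's own z axis and vertical below 0.1 rad and contact force between the fingers and cover below 0.1 N and linear speed of cover below 0.03 m/s), for 0.2 s.
2. the bolt head is gripped between the fingers (distance between the grasp point and bolt_head below 0.025 m and contact force between the fingers and bolt above 5 N), for 0.5 s.
At the end, for the whole second after the job is handed in: The nut is run up tight (at least 2.3 of 2.4 rad) and stands still (under 0.05 rad/s) because the bolt head is still gripped between the fingers (over 5 N, grasp point within 25 mm of the head's centre); the cover lies flat on the mat, lips down, its centre within 60 mm of the mat's centre (all of step 2 and value of joint bolt above 2.3 rad and velocity of joint nut between -0.05 and 0.05 rad/s and horizontal distance between cover and mat_top below 0.06 m and height (world z) of cover below 0.02 m and angle between cover's own z axis and vertical below 0.1 rad and linear speed of cover below 0.03 m/s); the arm keeps its last pose, push and grip.
It fails at once if the cover is dropped (falls freely faster than 0.7 m/s) (linear speed of cover above 0.7 m/s and contact force between the fingers and cover below 0.05 N).
It fails at once if the crate is moved by more than 30 mm (distance of crate from where it was at the start of the episode above 0.03 m).
It fails at once if the roller is moved by more than 30 mm (distance of roller from where it was at the start of the episode above 0.03 m).
It fails at once if the spanner is moved by more than 30 mm (distance of spanner from where it was at the start of the episode above 0.03 m).
It also fails if it takes over 64 s, if anything falls off the work surface, if the arm or the gripper's body presses on something with over 40 N, if the wrist force passes 120 N, or if a joint passes its speed limit or range.

## Working session

There is one attempt and no reset: what is moved stays moved. The work goes in short steps, Python scripts to look and compute and a shell command to move; the robot and the scene stay as the last step left them, time stands still between calls to the robot, and variables do not carry over. Pictures are saved under pics/ and viewed, and the job is handed in when it is done.

```bash
ls; mkdir -p pics
cat > h.py <<'E'
import numpy as np, cv2
from plant import read_state, read_camera
def snap(n,f):
    c=read_camera(n); cv2.imwrite('pics/'+f,c['img'][:,:,::-1]); np.savez('pics/'+f[:-4]+'.npz',**c); return c
def load(f): return dict(np.load('pics/'+f+'.npz'))
def ray(c,u,v):
    K=c['K']; x=(u-K[0,2])/K[0,0]; y=(v-K[1,2])/K[1,1]
    rd=np.hypot(x,y); r=rd
    for _ in range(30): r=rd/(1+float(c['k1'])*r*r)
    s=r/rd if rd>0 else 1
    d=c['T'][:3,:3]@np.array([x*s,y*s,1]); return c['T'][:3,3],d/np.linalg.norm(d)
def onz(c,u,v,z):
    o,d=ray(c,u,v); return o+d*(z-o[2])/d[2]
def tri(L):
    A=np.zeros((3,3));b=np.zeros(3)
    for c,u,v in L:
        o,d=ray(c,u,v);P=np.eye(3)-np.outer(d,d);A+=P;b+=P@o
    p=np.linalg.solve(A,b)
    return p,[np.linalg.norm((np.eye(3)-np.outer(d,d))@(p-o)) for o,d in [ray(*l) for l in L]]
def proj(c,p):
    T=c['T'];q=T[:3,:3].T@(np.asarray(p)-T[:3,3]);x,y=q[:2]/q[2];f=1+float(c['k1'])*(x*x+y*y)
    return c['K'][0,0]*x*f+c['K'][0,2],c['K'][1,1]*y*f+c['K'][1,2]
E
python3 - <<'E'
from h import *
for n in('scene','side','wrist'):
    c=snap(n,n+'0.png'); print(n,c['K'][0],c['k1'],c['T'].round(3).tolist())
s=read_state();print(s)
E
```

```text
pics
scene [441.76307077   0.         329.02064498] -0.09903696045482299 [[0.875, 0.407, -0.261, 0.862], [0.483, -0.744, 0.462, -0.668], [-0.007, -0.531, -0.847, 1.331], [0.0, 0.0, 0.0, 1.0]]
side [421.57538768   0.         320.33447355] -0.08498399210420371 [[-0.77, -0.396, 0.501, -0.218], [-0.638, 0.465, -0.613, 0.852], [0.01, -0.792, -0.611, 0.957], [0.0, 0.0, 0.0, 1.0]]
wrist [339.04442477   0.         319.58859243] 0.006768800237508448 [[0.354, -0.892, -0.282, 0.292], [-0.935, -0.338, -0.104, -0.531], [-0.003, 0.301, -0.954, 0.385], [0.0, 0.0, 0.0, 1.0]]
{'t': 0.15, 'q': array([-1.29441183e+00,  1.30993086e-01,  1.48901340e+00, -4.72390704e-06,
        1.52300706e+00, -8.54135869e-02]), 'dq': array([ 2.93206498e-04, -1.80251062e-03, -1.65819958e-03,  6.65340413e-05,
        5.77858453e-04,  9.87232792e-05]), 'joint_torque': array([ 1.93980093e-03, -5.60474718e+01, -4.92334950e+01,  7.67794135e-02,
        3.06298106e-02, -1.15186804e-04]), 'tool_pos': array([ 0.21233935, -0.56098685,  0.40393365]), 'orientation': array([-3.08893824e+00, -5.64962521e-01,  2.20073146e-04]), 'force': array([0.24014802, 0.48902511, 0.35753378]), 'wrist_torque': array([-0.00738703,  0.0367529 , -0.03990677]), 'opening': 0.09341263527155172}
```

View pics/scene0.png

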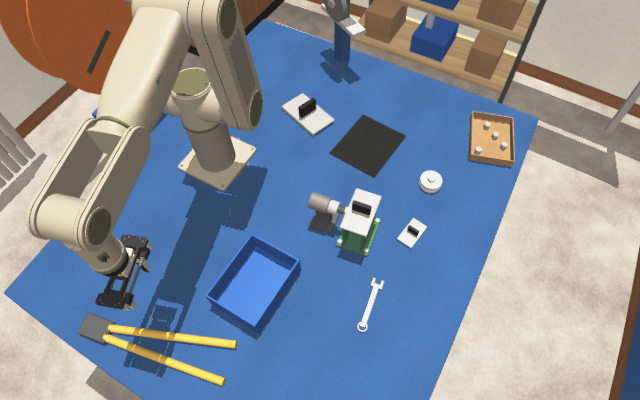

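View pics/side0.png

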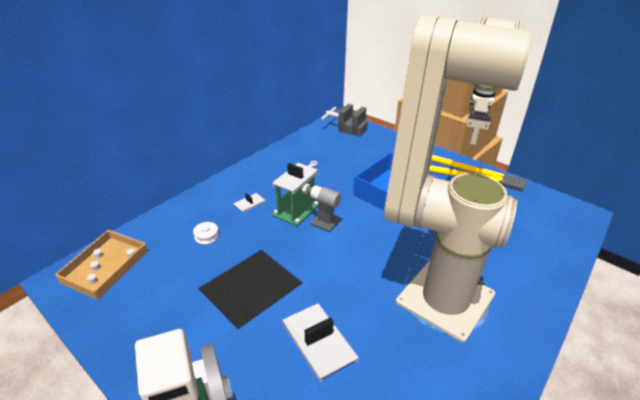

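View pics/wrist0.png

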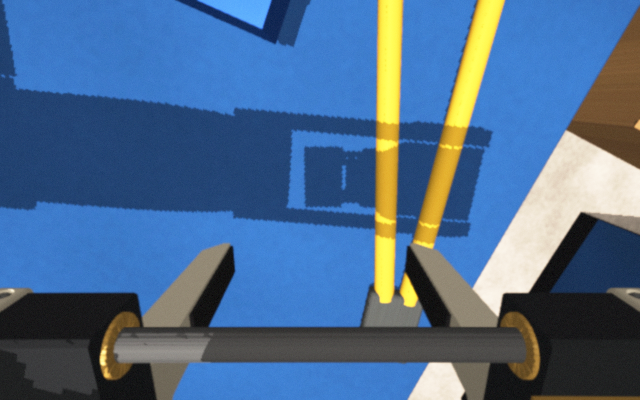

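Three covers are visible in the scene view: the large one on the bench at (307,113), the one on the green station at (362,208), and a small one at (412,233). The station cover fits the description: it is mid-sized and sits on the gap. The mat is the black square at (368,145). I'll confirm in enlarged crops.

Run:
```python
from h import *
a=load('scene0');b=load('side0')
ia=cv2.resize(a['img'][180:270,290:440],None,fx=4,fy=4,interpolation=cv2.INTER_CUBIC)
ib=cv2.resize(b['img'][150:240,230:380],None,fx=4,fy=4,interpolation=cv2.INTER_CUBIC)
o=np.zeros((600,800,3),np.uint8)
ia=cv2.resize(a['img'][175:260,290:420],(800,300*0+523),interpolation=cv2.INTER_CUBIC)
cv2.imwrite('pics/ca.png',ia[:,:,::-1])
ib=cv2.resize(b['img'][150:240,230:365],(800,533),interpolation=cv2.INTER_CUBIC)
cv2.imwrite('pics/cb.png',ib[:,:,::-1])
# mat
for c in (a,b):
    g=c['img'].astype(int); m=((g.max(2)<45)).astype(np.uint8)
    n,l,s,ce=cv2.connectedComponentsWithStats(m)
    for i in range(1,n):
        if s[i,4]>1500:
            cnt=cv2.findContours((l==i).astype(np.uint8),0,2)[0][0]; r=cv2.approxPolyDP(cnt,8,True)
            print(s[i],r.reshape(-1,2).tolist(), [onz(c,u,v,.004)[:2].round(3).tolist() for u,v in r.reshape(-1,2)])
```

```text
(no output)
```

View pics/ca.png

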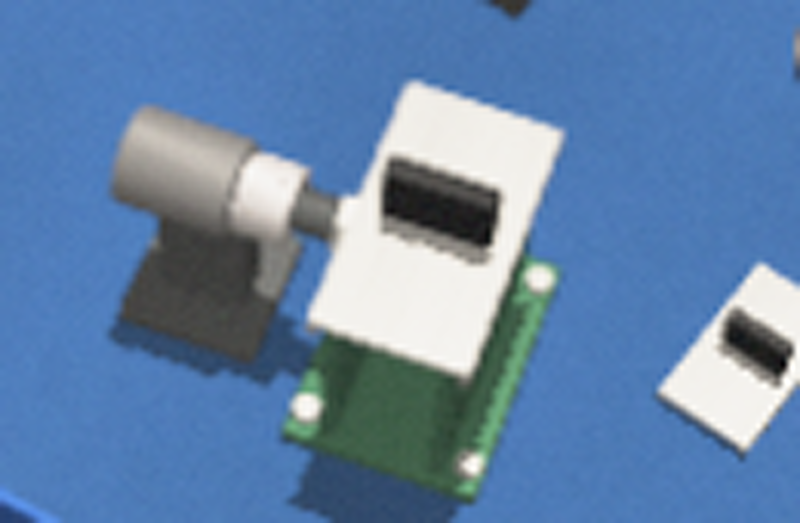

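View pics/cb.png

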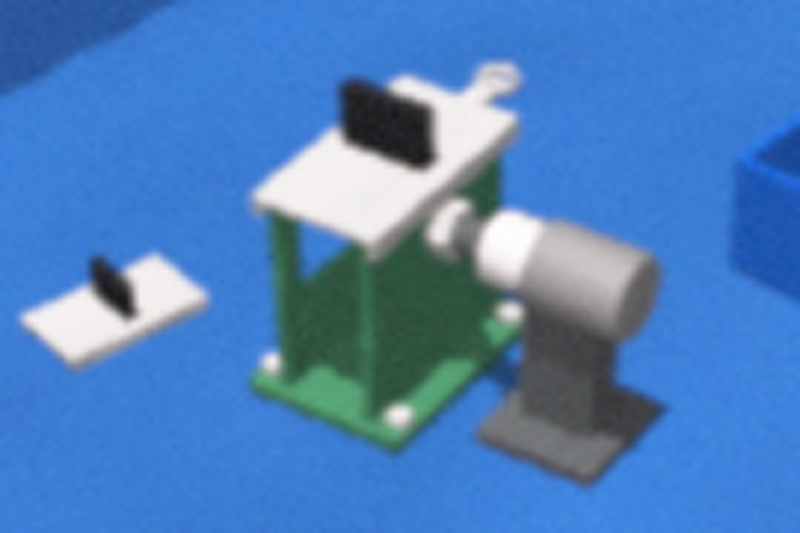

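The crops confirm the mid-sized cover on the green bracket station; the small one lies beside it on the bench. Next I compute the poses.

Run:
```python
from h import *
a=load('scene0');b=load('side0')
def f(x,y,s,ox,oy): return ox+(x+.5)/s-.5, oy+(y+.5)/s-.5
A=[f(x,y,800/130,290,175) for x,y in [(415,83),(563,132),(467,375),(310,325)]]
B=[f(x,y,800/135,230,150) for x,y in [(372,248),(253,200),(405,75),(520,115)]] # plate top-ish corners
pa=np.array([onz(a,*p,.149) for p in A]);pb=np.array([onz(b,*p,.149) for p in B])
for p in(pa,pb):
    print(p[:,:2].round(4).tolist(),p.mean(0).round(4)); 
    e=(p[3]-p[0])+(p[2]-p[1]); print('long dir deg',np.degrees(np.arctan2(e[1],e[0])), [np.linalg.norm(p[i]-p[i-1]).round(3) for i in range(4)])
# rib top corners z=.145+.046=.191
R=[f(x,y,800/130,290,175) for x,y in [(392,157),(499,186)]]
print('rib back top edge',[onz(a,*p,.191).round(4).tolist() for p in R])
for n,c in(('a',a),('b',b)):
    g=c['img'].astype(int); m=(g.max(2)<60).astype(np.uint8)
    nn,l,s,ce=cv2.connectedComponentsWithStats(m)
    for i in range(1,nn):
        if s[i,4]>800:
            cnt=max(cv2.findContours((l==i).astype(np.uint8),0,2)[0],key=cv2.contourArea); r=cv2.approxPolyDP(cnt,6,True).reshape(-1,2)
            if len(r)<7: 
                P=np.array([onz(c,u,v,.004)[:2] for u,v in r]); print(n,s[i],r.tolist(),P.round(3).tolist(),P.mean(0))
```

```text
[[0.5611, 0.0452], [0.6414, 0.0549], [0.6602, -0.0937], [0.5803, -0.106]] [ 0.6108 -0.0249  0.149 ]
long dir deg -82.78879570935017 [np.float64(0.152), np.float64(0.081), np.float64(0.15), np.float64(0.081)]
[[0.5553, 0.0496], [0.6376, 0.0593], [0.6611, -0.0946], [0.5795, -0.1058]] [ 0.6084 -0.0229  0.149 ]
long dir deg -81.22973990368814 [np.float64(0.157), np.float64(0.083), np.float64(0.156), np.float64(0.082)]
rib back top edge [[0.5816, -0.0243, 0.191], [0.6351, -0.014, 0.191]]
b [ 201  252   99   75 3675] [[262, 252], [201, 288], [237, 326], [299, 283]] [[0.544, 0.213], [0.571, 0.437], [0.389, 0.458], [0.364, 0.234]] [0.46711781 0.33564314]
```

```bash
python3 -m creep '[[[1.56,-1,-0.5],[0,0,0]],[[3.12,-2,-1],[0,0,0]],[[3.12,-2,-1],[0,0,0]],[[3.12,-2,-1],[0,0,0]],[[3.12,-2,-1],[0,0,0]],[[3.12,-2,-1],[0,0,0]],[[3.12,-2,-1],[0,0,0]],[[3.12,-2,-0.5],[0,0,0]],[[3.12,-2,0],[0,0,0]],[[3.12,-2,0],[0,0,0]],[[3.12,-2,0],[0,0,0]],[[3.12,-2,0],[0,0,0]]]' 100 && python3 -m creep '[[[3.12,-2,0],[0,0,0]],[[3.12,-2,0],[0,0,0]],[[3.12,-2,0],[0,0,0]],[[3.12,-2,0],[0,0,0]],[[3.12,-2,0],[0,0,0]],[[3.12,-2,0],[0,0,0]],[[1.56,-1,0],[0,0,0]],[[0,0,0],[0,0,6.6]],[[0,0,0],[0,0,6.6]],[[0,0,0],[0,0,0]]]'
python3 - <<'E'
from h import *
c=snap('wrist','w1.png');s=read_state();print(s['t'],s['tool_pos'],s['orientation'],s['q'].round(2))
E
```

```text
t: 1.15
tool_pos: [0.4672, -0.2173, 0.4746]
orientation: [-3.09, -0.565, 0.0]
force: [0.2, -0.4, -0.1]
opening: 0.0928
t: 1.98
tool_pos: [0.6104, -0.025, 0.474]
orientation: [-3.135, -0.199, 0.002]
force: [0.1, -0.5, -0.6]
opening: 0.0929
2.0333 [ 0.61027481 -0.02541526  0.4742073 ] [-3.13442313e+00 -2.09775626e-01  1.39872443e-03] [-0.13  0.14  1.35 -0.    1.65  1.31]
```

View pics/w1.png

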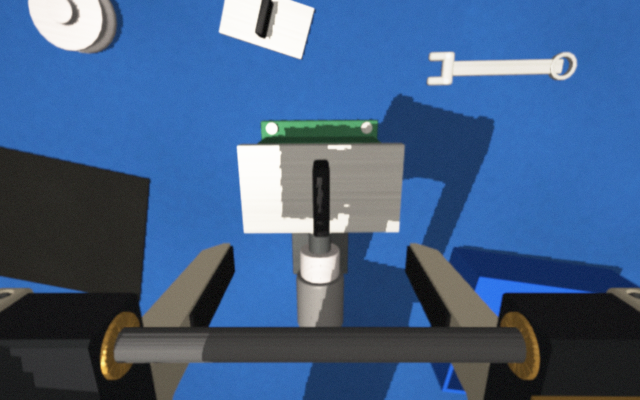

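The wrist view shows the cover plate with corners near (238,146), (404,144), (400,233) and (246,233), and its rib at (321,197). Measuring from these.

Run:
```python
from h import *
from scipy.spatial.transform import Rotation as R
c=load('w1'); g=c['img'].astype(int)
big=cv2.resize(c['img'][110:260,210:430],(800,545),interpolation=cv2.INTER_CUBIC);cv2.imwrite('pics/w1c.png',big[:,:,::-1])
m=((g.min(2)>85)).astype(np.uint8); m[:138]=0;m[236:]=0;m[:,:225]=0;m[:,415:]=0
m=cv2.morphologyEx(m,cv2.MORPH_CLOSE,np.ones((21,21)))
n,l,s,ce=cv2.connectedComponentsWithStats(m);i=1+s[1:,4].argmax();print(s[i])
cnt=max(cv2.findContours((l==i).astype(np.uint8),0,2)[0],key=cv2.contourArea)
r=cv2.approxPolyDP(cnt,6,True).reshape(-1,2);P=np.array([onz(c,u,v,.149) for u,v in r])
print(r.tolist(),P[:,:2].round(4).tolist(),P.mean(0).round(4))
b=cv2.minAreaRect(np.array([onz(c,*q,.149)[:2] for q in cnt.reshape(-1,2).astype(float)],np.float32)); print('rect',b)
k=(g.max(2)<45).astype(np.uint8);k[:150]=0;k[238:]=0;k[:,:305]=0;k[:,:]*=1;k[:,340:]=0
ys,xs=np.nonzero(k);print('rib px',xs.min(),xs.max(),ys.min(),ys.max(),xs[ys<180].mean(),xs[(ys>200)&(ys<230)].mean())
for v in(165,225):
    x=xs[ys==v];print(v,x.min(),x.max(),onz(c,x.mean(),v,.191).round(4))
```

```text
[  236   143   169    93 14651]
[[404, 145], [238, 144], [243, 232], [398, 232]] [[0.6615, -0.0943], [0.6436, 0.0537], [0.5588, 0.0443], [0.5779, -0.1055]] [ 0.6104 -0.0255  0.149 ]
rect ((0.6094728708267212, -0.02539912611246109), (0.0891445055603981, 0.15286555886268616), 7.833930015563965)
rib px 313 328 160 235 320.6559139784946 321.21188630490957
165 314 327 [ 0.6424 -0.0211  0.191 ]
225 315 327 [ 0.592 -0.028  0.191]
```

View pics/w1c.png

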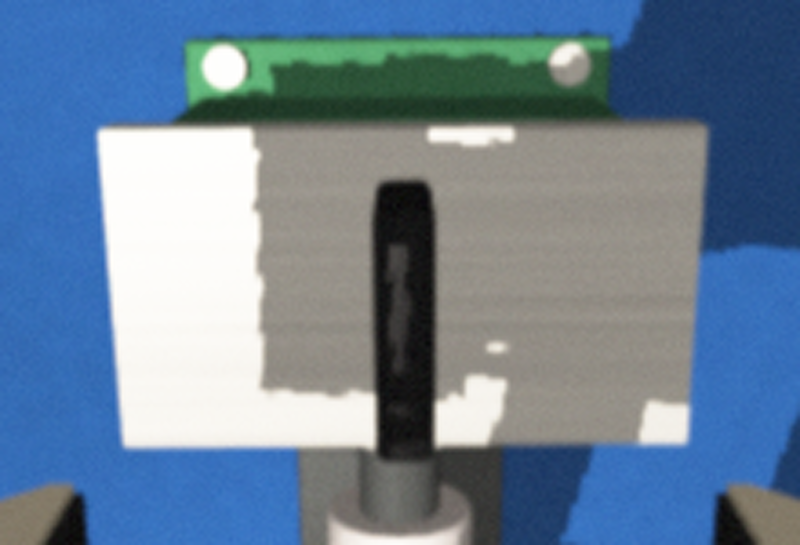

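```bash
python3 -m creep '[[[0,0,1.5],[0,0,0]],[[0,0,2.5],[0,0,0]],[[0,0,2.5],[0,0,0]],[[0,0,2.5],[0,0,0]],[[0,0,2],[0,0,0]],[[0,0,1.2],[0,0,0]],[[0,0,0.7],[0,0,0]],[[0,0,0.3],[0,0,0]],[[0,0,0],[0,0,0]]]' && python3 -m creep '[[[0,0,0],[0,0,0]],[[0,0,0],[0,0,0]],[[0,0,0],[0,0,0]],[[0,0,0],[0,0,0]],[[0,0,0],[0,0,0]],[[0,0,0],[0,0,0]],[[0,0,0],[0,0,0]],[[0,0,0],[0,0,0]]]' 0 40
```

```text
t: 2.78
tool_pos: [0.6103, -0.0258, 0.343]
orientation: [3.135, 0.208, 0.0]
force: [-0.6, -0.7, -0.6]
opening: 0.0935
t: 3.45
tool_pos: [0.6102, -0.0257, 0.3427]
orientation: [-3.135, -0.206, 0.0]
force: [-0.2, -1.2, -0.4]
opening: 0.0438
```

```bash
python3 -m creep '[[[0,0,0],[0,0,0]],[[0,0,0],[0,0,0]],[[0,0,0],[0,0,0]],[[0,0,0],[0,0,0]],[[0,0,0],[0,0,0]],[[0,0,0],[0,0,0]],[[0,0,0],[0,0,0]],[[0,0,0],[0,0,0]]]'
```

```text
t: 4.12
tool_pos: [0.6102, -0.0257, 0.3427]
orientation: [3.135, 0.206, -0.0]
force: [-0.3, 0.5, -1.4]
opening: 0.0139
```

```bash
python3 -m creep '[[[0,0,-0.2],[0,0,0]],[[0,0,-0.5],[0,0,0]],[[0,0,-0.8],[0,0,0]],[[0,0,-1],[0,0,0]],[[0,0,-1.2],[0,0,0]],[[0,0,-1.3],[0,0,0]],[[0,0,-1.3],[0,0,0]],[[0,0,-1.2],[0,0,0]],[[0,0,-1],[0,0,0]],[[0,0,-0.5],[0,0,0]],[[0,0,0],[0,0,0]]]'
python3 - <<'E'
from h import *
for n in('scene','side','wrist'):c=snap(n,n+'2.png')
s=read_state();print(s['t'],s['tool_pos'],s['force'],s['opening'])
E
```

```text
t: 5.03
tool_pos: [0.6105, -0.0257, 0.4348]
orientation: [3.134, 0.206, 0.004]
force: [0.1, -0.1, -2.0]
opening: 0.014
5.1833 [ 0.61009148 -0.02566819  0.43186137] [-0.37684507  0.5753449  -2.08745092] 0.013928020658555472
```

View pics/side2.png

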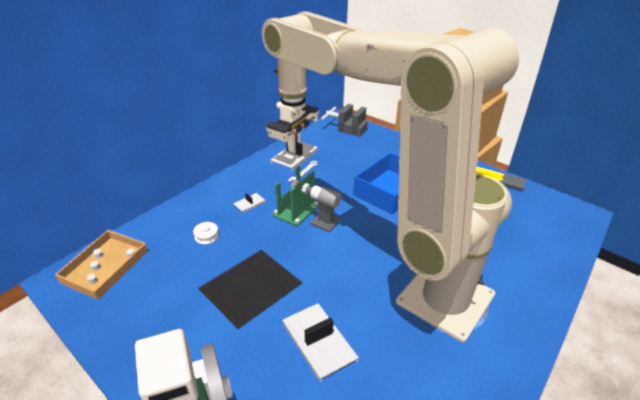

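View pics/scene2.png

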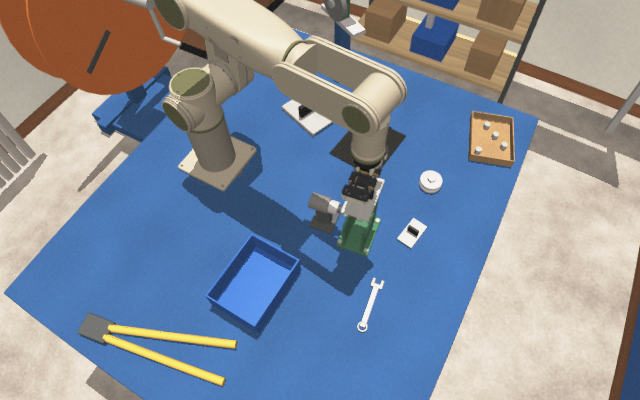

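Run:
```python
from h import *
for n in('scene0','side0'):
    c=load(n);g=c['img'].astype(int);m=(g.max(2)<70).astype(np.uint8)
    if n=='scene0': m[:112]=0;m[180:]=0;m[:,:328]=0;m[:,410:]=0
    nn,l,s,ce=cv2.connectedComponentsWithStats(m);i=1+s[1:,4].argmax() if n=='scene0' else l[288,250]
    cnt=max(cv2.findContours((l==i).astype(np.uint8),0,2)[0],key=cv2.contourArea)
    b=cv2.minAreaRect(np.array([onz(c,*q,.004)[:2] for q in cnt.reshape(-1,2).astype(float)],np.float32));print(n,b)
```

```text
scene0 ((0.4705020785331726, 0.3314245939254761), (0.23753194510936737, 0.19446493685245514), 84.26593780517578)
side0 ((0.46802499890327454, 0.3353627920150757), (0.23176881670951843, 0.1915634423494339), 84.19425964355469)
```

```bash
python3 -m creep '[[[-0.13,-0.55,0],[0,0,0]],[[-0.33,-1.38,0],[0,0,0]],[[-0.54,-2.2,0],[0,0,0]],[[-0.67,-2.75,0],[0,0,0]],[[-0.67,-2.75,0],[0,0,0]],[[-0.67,-2.75,0],[0,0,0]],[[-0.67,-2.75,0],[0,0,0]],[[-0.67,-2.75,0],[0,0,0]],[[-0.67,-2.75,0],[0,0,0]],[[-0.67,-2.75,0],[0,0,0]],[[-0.67,-2.75,0],[0,0,0]],[[-0.67,-2.75,0],[0,0,0]]]' && python3 -m creep '[[[-0.67,-2.75,0],[0,0,0]],[[-0.54,-2.2,0],[0,0,0]],[[-0.4,-1.65,0],[0,0,0]],[[-0.27,-1.1,0],[0,0,0]],[[-0.17,-0.7,0],[0,0,0]],[[-0.07,-0.28,0],[0,0,0]],[[0,0,0],[0,0,0]],[[0,0,0],[0,0,0]]]'
python3 - <<'E'
from h import *
for n in('scene','side'):c=snap(n,n+'3.png')
s=read_state();print(s['t'],s['tool_pos'],s['orientation'],s['force'],s['opening'],s['q'].round(2))
E
```

```text
t: 6.18
tool_pos: [0.501, 0.2535, 0.4323]
orientation: [-3.135, -0.207, 0.001]
force: [0.7, 0.3, -2.5]
opening: 0.0136
t: 6.85
tool_pos: [0.4705, 0.3342, 0.4326]
orientation: [3.134, 0.205, -0.0]
force: [-0.4, 0.3, -2.0]
opening: 0.0137
6.95 [0.4707153  0.33390279 0.43272867] [3.13463379e+00 2.04430518e-01 9.19700125e-05] [ 0.10617978 -0.49666946 -2.60395014] 0.013642369740627254 [ 0.53  0.06  1.51 -0.    1.57  1.97]
```

View pics/side3.png

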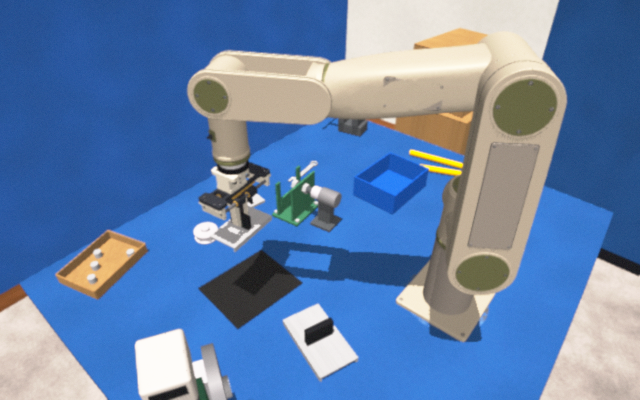

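```bash
python3 -m creep '[[[0,0,0.5],[0,0,0]],[[0,0,1.2],[0,0,0]],[[0,0,2],[0,0,0]],[[0,0,2.5],[0,0,0]],[[0,0,2.5],[0,0,0]],[[0,0,2.5],[0,0,0]],[[0,0,2.5],[0,0,0]],[[0,0,2.5],[0,0,0]],[[0,0,2],[0,0,0]],[[0,0,1.2],[0,0,0]],[[0,0,0.7],[0,0,0]],[[0,0,0.4],[0,0,0]]]' && python3 -m creep '[[[0,0,0.3],[0,0,0]],[[0,0,0.3],[0,0,0]],[[0,0,0.3],[0,0,0]],[[0,0,0.2],[0,0,0]],[[0,0,0.2],[0,0,0]],[[0,0,0],[0,0,0]],[[0,0,0],[0,0,0]]]'
```

```text
t: 7.95
tool_pos: [0.47, 0.3343, 0.2264]
orientation: [3.134, 0.206, -0.002]
force: [0.1, 0.0, -2.2]
opening: 0.0137
t: 8.53
tool_pos: [0.4703, 0.3347, 0.2149]
orientation: [-3.135, -0.206, -0.0]
force: [0.5, -0.6, -1.9]
opening: 0.0139
```

```bash
python3 -m creep '[[[0,0,0.15],[0,0,0]],[[0,0,0.1],[0,0,0]],[[0,0,0],[0,0,0]]]'; python3 -m creep '[[[0,0,0.1],[0,0,0]],[[0,0,0],[0,0,0]],[[0,0,0],[0,0,0]]]'
```

```text
t: 8.78
tool_pos: [0.4702, 0.3347, 0.212]
orientation: [3.135, 0.206, -0.0]
force: [-0.5, 0.4, -2.0]
opening: 0.0135
t: 9.03
tool_pos: [0.4703, 0.3347, 0.2117]
orientation: [-3.135, -0.206, -0.0]
force: [-1.9, -2.7, 3.3]
opening: 0.0138
```

```bash
python3 -m creep '[[[0,0,0],[0,0,0]],[[0,0,0],[0,0,0]],[[0,0,0],[0,0,0]],[[0,0,0],[0,0,0]],[[0,0,0],[0,0,0]],[[0,0,0],[0,0,0]],[[0,0,0],[0,0,0]],[[0,0,0],[0,0,0]],[[0,0,0],[0,0,0]],[[0,0,0],[0,0,0]]]' 100 40
python3 - <<'E'
from h import *
for n in('scene','side'):c=snap(n,n+'4.png')
s=read_state();print(s['t'],s['tool_pos'],s['force'],s['opening'])
E
```

```text
t: 9.87
tool_pos: [0.4703, 0.3347, 0.2112]
orientation: [-3.135, -0.206, -0.0]
force: [-0.1, -0.9, 0.6]
opening: 0.0762
9.9667 [0.47029294 0.33470129 0.21127336] [-0.05630197 -0.45847719 -1.03154221] 0.08412824635799723
```

View pics/side4.png

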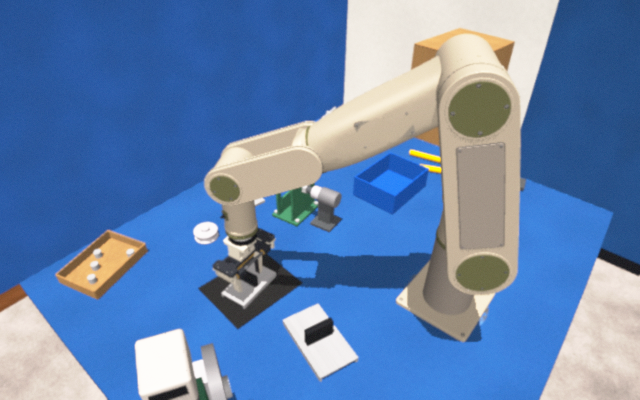

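```bash
python3 -m creep '[[[0,0,-0.7],[0,0,0]],[[0,0,-1.5],[0,0,0]],[[0,0,-2.5],[0,0,0]],[[0,0,-3.5],[0,0,0]],[[0,0,-3.5],[0,0,0]],[[0,0,-3.5],[0,0,0]],[[0,0,-3.5],[0,0,0]],[[0,0,-3],[0,0,0]],[[0,0,-2],[0,0,0]],[[0,0,-0.8],[0,0,0]]]' && python3 -m creep '[[[0.25,1.06,0],[0,0,0]],[[0.6,2.5,0],[0,0,0]],[[0.85,3.55,0],[0,0,0]],[[0.85,3.55,0],[0,0,0]],[[0.85,3.55,0],[0,0,0]],[[0.85,3.55,0],[0,0,0]],[[0.85,3.55,0],[0,0,0]],[[0.85,3.55,0],[0,0,0]],[[0.85,3.55,0],[0,0,0]],[[0.85,3.55,0],[0,0,0]],[[0.68,2.84,0],[0,0,0]],[[0.43,1.78,0],[0,0,0]]]' && python3 -m creep '[[[0.25,1.06,0],[0,0,0]],[[0,0,0],[0,0,0]],[[0,0,0],[0,0,0]]]'
python3 - <<'E'
from h import *
for n in('scene','side','wrist'):
    c=snap(n,n+'5.png')
s=read_state();print(s['t'],s['tool_pos'],s['orientation'],s['force'],s['opening'])
c=load('wrist5')
big=cv2.resize(c['img'][110:260,210:430],(800,545),interpolation=cv2.INTER_CUBIC);cv2.imwrite('pics/w5c.png',big[:,:,::-1])
E
```

```text
t: 10.8
tool_pos: [0.4705, 0.3349, 0.4616]
orientation: [-3.132, -0.206, -0.01]
force: [0.4, -0.1, 0.4]
opening: 0.0929
t: 11.8
tool_pos: [0.6051, -0.0204, 0.4532]
orientation: [3.135, 0.202, -0.006]
force: [-0.3, -0.2, 1.0]
opening: 0.093
t: 12.05
tool_pos: [0.6086, -0.0268, 0.4547]
orientation: [-3.134, -0.205, 0.004]
force: [-0.3, -0.4, 0.2]
opening: 0.0929
12.2 [ 0.60860788 -0.02537004  0.45600151] [-3.13423992e+00 -2.08587250e-01  6.33713212e-04] [0.36747991 0.65000492 0.12730402] 0.09293803681979743
```

View pics/w5c.png

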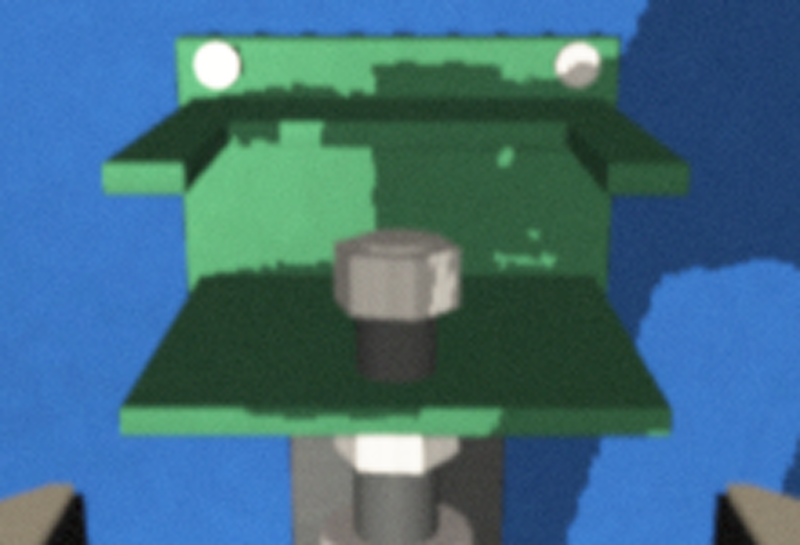

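View pics/side5.png

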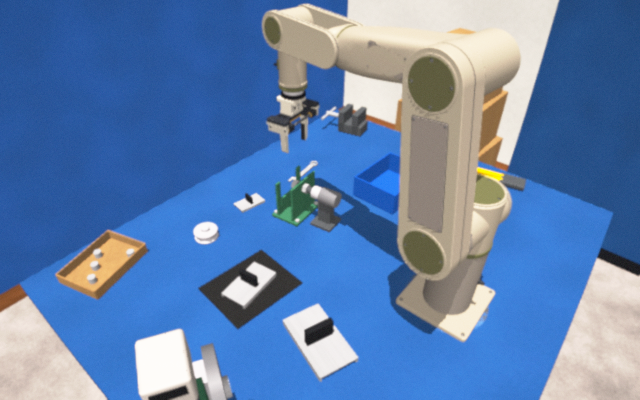

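View pics/wrist5.png

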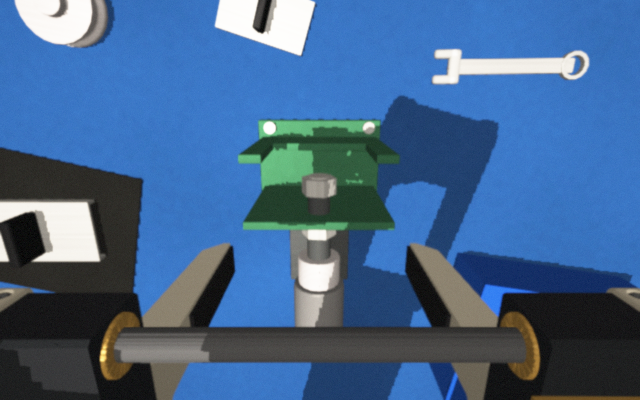

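The crop shows the uncovered gap: bracket top edges at crop rows 408 and 435, frame tops at rows 163 and 193, and the bolt head at crop (397,270). In the side view the cover lies on the mat at (250,282).

Run:
```python
from h import *
c=load('wrist5');k=800/220
f=lambda x,y:(210+(x+.5)/k-.5,110+(y+.5)/k-.5)
L={'brk_out':[(121,435),(671,435)],'brk_in':[(126,407),(667,407)],'frm_in':[(104,193),(688,193)],'frm_out':[(103,162),(687,162)]}
M={}
for n,p in L.items():
    P=np.array([onz(c,*f(*q),.145) for q in p]);M[n]=P.mean(0);d=P[1]-P[0];print(n,P[:,:2].round(4).tolist(),M[n][:2].round(4),np.linalg.norm(d).round(4),np.degrees(np.arctan2(d[1],d[0])))
print('gap centre',(M['brk_in']+M['frm_in'])/2,(M['brk_out']+M['frm_out'])/2)
m=(M['brk_in']+M['frm_in'])/2; print('head proj',proj(c,[m[0],m[1],.115]), 'obs',f(397,270))
# head top edges: flat front silhouette
print('head left/right at z .115',onz(c,*f(333,270),.115),onz(c,*f(461,270),.115))
s=read_state();print(s['tool_pos'],s['orientation'])
# cover on mat from scene & side
for n,t in(('scene5',(368,145)),('side5',(250,283))):
    g=load(n)['img'];c=load(n);big=cv2.resize(g[t[1]-40:t[1]+40,t[0]-60:t[0]+60],(780,520),interpolation=cv2.INTER_CUBIC);cv2.imwrite('pics/%sm.png'%n,big[:,:,::-1])
    for z in (.018,):
        mm=(g.min(2)>130).astype(np.uint8);h=np.zeros_like(mm);h[t[1]-30:t[1]+30,t[0]-38:t[0]+38]=1
        mm=cv2.morphologyEx(mm*h,cv2.MORPH_CLOSE,np.ones((9,9)));nn,l,st,ce=cv2.connectedComponentsWithStats(mm);i=1+st[1:,4].argmax()
        cnt=max(cv2.findContours((l==i).astype(np.uint8),0,2)[0],key=cv2.contourArea)
        print(n,cv2.minAreaRect(np.array([onz(c,*q,.018)[:2] for q in cnt.reshape(-1,2).astype(float)],np.float32)))
```

```text
brk_out [[0.5657, 0.0412], [0.5843, -0.0977]] [ 0.575  -0.0283] 0.1401 -82.39582910201507
brk_in [[0.5735, 0.0404], [0.5916, -0.0952]] [ 0.5826 -0.0274] 0.1368 -82.3981959873602
frm_in [[0.6276, 0.0492], [0.646, -0.0894]] [ 0.6368 -0.0201] 0.1398 -82.41535832173105
frm_out [[0.635, 0.0499], [0.6533, -0.0877]] [ 0.6442 -0.0189] 0.1387 -82.41760230301635
gap centre [ 0.60968936 -0.02374128  0.145     ] [ 0.60958117 -0.02357172  0.145     ]
head proj (np.float64(318.7162396103275), np.float64(184.47836986043367)) obs (318.8125, 183.8875)
head left/right at z .115 [ 0.60801695 -0.00667403  0.115     ] [ 0.61256943 -0.04083625  0.115     ]
[ 0.60860788 -0.02537004  0.45600151] [-3.13423992e+00 -2.08587250e-01  6.33713212e-04]
scene5 ((0.2923734784126282, 0.36963722109794617), (0.01579783856868744, 0.03691209852695465), 28.82940673828125)
side5 ((0.469032883644104, 0.3381897211074829), (0.09182046353816986, 0.15600062906742096), 7.745782852172852)
```

```bash
python3 -c "
import cv2,numpy as np
a=cv2.imread('pics/side5m.png');cv2.imwrite('pics/s5m.png',a)"
```

```text
(no output)
```

View pics/side5m.png

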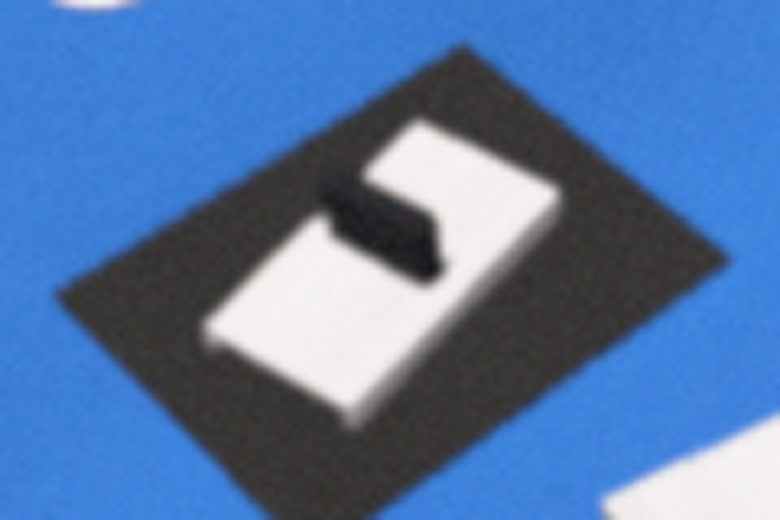

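```bash
python3 -m creep '[[[0.12,-0.16,0.7],[0,0,0]],[[0,0,1.8],[0,0,0]],[[0,0,2.5],[0,0,0]],[[0,0,2.5],[0,0,0]],[[0,0,2],[0,0,0]],[[0,0,1.5],[0,0,0]],[[0,0,1.5],[0,0,0]],[[0,0,1.5],[0,0,0]],[[0,0,1.2],[0,0,0]],[[0,0,0.8],[0,0,0]],[[0,0,0.5],[0,0,0]],[[0,0,0.3],[0,0,0]]]' && python3 -m creep '[[[0,0,0.5],[0,0,0]],[[0,0,0],[0,0,0]],[[0,0,0],[0,0,0]]]'
python3 - <<'E'
from h import *
c=snap('wrist','w6.png');s=read_state();print(s['t'],s['tool_pos'],s['orientation'],s['force'])
E
```

```text
t: 13.2
tool_pos: [0.6098, -0.0246, 0.2876]
orientation: [-3.135, -0.207, 0.001]
force: [0.4, -0.8, -0.7]
opening: 0.093
t: 13.45
tool_pos: [0.61, -0.025, 0.2836]
orientation: [3.135, 0.206, 0.001]
force: [0.2, 0.9, 0.4]
opening: 0.0928
13.5 [ 0.61014254 -0.0249838   0.283856  ] [3.13466854e+00 2.06087154e-01 1.43545434e-03] [ 0.26837408 -0.80772603  0.32085596]
```

View pics/w6.png

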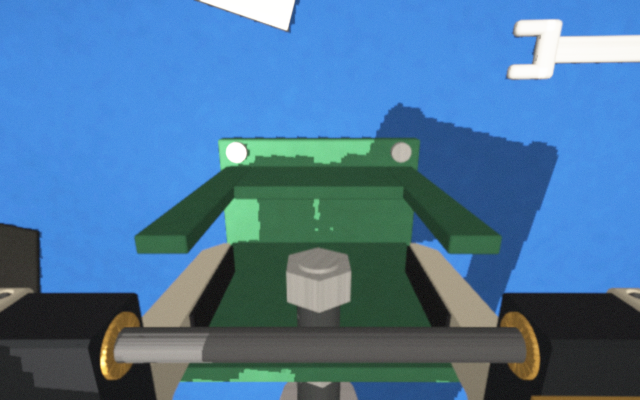

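```bash
python3 -m creep '[[[0,-0.12,0.1],[0,0,0]],[[0,0,0],[0,0,0]],[[0,0,0],[0,0,0]],[[0,0,0],[0,0,0]],[[0,0,0],[0,0,0]],[[0,0,0],[0,0,0]],[[0,0,0],[0,0,0]],[[0,0,0],[0,0,0]],[[0,0,0],[0,0,0]],[[0,0,0],[0,0,0]],[[0,0,0],[0,0,0]],[[0,0,0],[0,0,0]]]' 0 45; python3 -m creep '[[[0,0,0],[0,0,0]],[[0,0,0],[0,0,0]],[[0,0,0],[0,0,0]],[[0,0,0],[0,0,0]],[[0,0,0],[0,0,0]],[[0,0,0],[0,0,0]]]';  python3 -m creep '[[[0,0,0],[0,0,0]],[[0,0,0],[0,0,0]],[[0,0,0],[0,0,0]],[[0,0,0],[0,0,0]],[[0,0,0],[0,0,0]],[[0,0,0],[0,0,0]]]'
python3 - <<'E'
from h import *
c=snap('wrist','w7.png');s=read_state();print(s['t'],s['tool_pos'],s['force'],s['wrist_torque'],s['opening'])
c=snap('scene','scene7.png')
E
```

```text
t: 14.5
tool_pos: [0.6098, -0.0241, 0.2822]
orientation: [3.134, 0.206, 0.0]
force: [0.7, -2.7, -2.0]
opening: 0.0329
t: 15.0
tool_pos: [0.6098, -0.024, 0.2822]
orientation: [3.134, 0.206, 0.0]
force: [1.0, -6.1, -3.1]
opening: 0.0328
t: 15.5
tool_pos: [0.6098, -0.024, 0.2822]
orientation: [3.134, 0.206, 0.0]
force: [0.9, -5.8, -2.6]
opening: 0.0325
15.55 [ 0.60977941 -0.02403997  0.28218025] [ 0.93789388 -4.1334513  -2.33023283] [-0.80872947 -0.25738269 -0.02938258] 0.03259346490805175
```

View pics/w7.png

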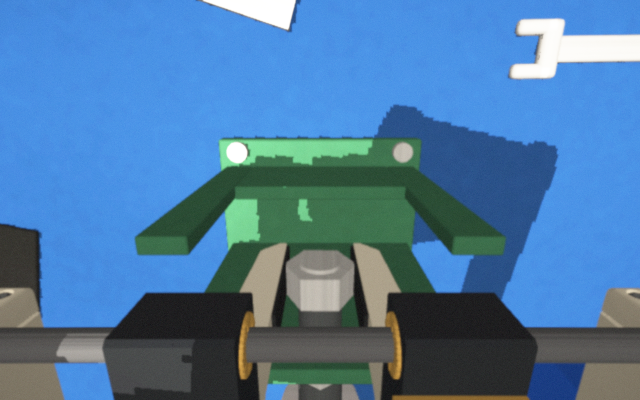

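The fingers hold the head at 32.6 mm, between flats and corners. I'll check whether the head stands still.

```bash
python3 -m creep '[[[0,0,0],[0,0,0]],[[0,0,0],[0,0,0]],[[0,0,0],[0,0,0]],[[0,0,0],[0,0,0]],[[0,0,0],[0,0,0]],[[0,0,0],[0,0,0]],[[0,0,0],[0,0,0]],[[0,0,0],[0,0,0]],[[0,0,0],[0,0,0]],[[0,0,0],[0,0,0]],[[0,0,0],[0,0,0]],[[0,0,0],[0,0,0]]]'
python3 - <<'E'
from h import *
a=load('w7')['img'][230:400,250:390]
c=snap('wrist','w8.png')['img'][230:400,250:390]
s=read_state();print(s['t'],s['opening'],s['force'],s['wrist_torque'])
o=np.hstack([cv2.resize(x,(400,486),interpolation=cv2.INTER_CUBIC) for x in(a,c)]);cv2.imwrite('pics/cmp.png',o[:,:,::-1])
E
```

```text
t: 16.6
tool_pos: [0.6098, -0.024, 0.2822]
orientation: [3.134, 0.206, 0.0]
force: [1.5, -5.4, -1.7]
opening: 0.0329
16.65 0.03263848303570111 [ 1.03510839 -4.24941638 -2.90235317] [-0.80830888 -0.18240078  0.00096723]
```

View pics/cmp.png

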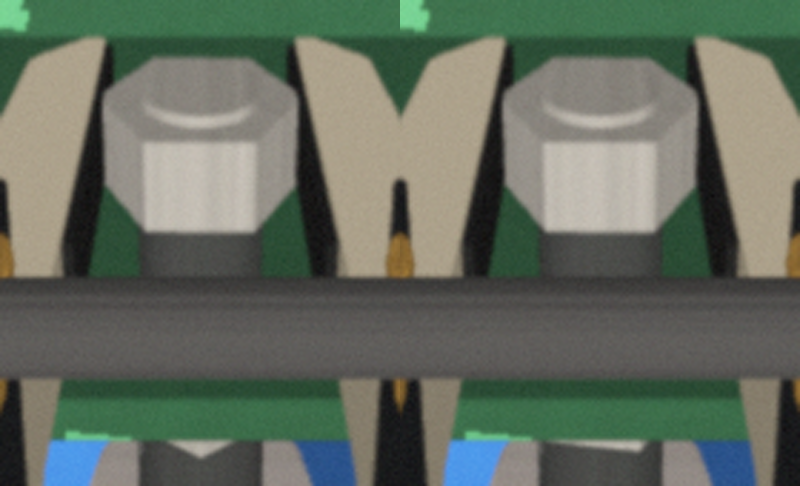

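The head stands still in the jaws (crops identical) while the nut visibly turns, so the grip holds. I'll keep holding.

```bash
Z='';for i in 1 2 3; do python3 -m creep '[[[0,0,0],[0,0,0]],[[0,0,0],[0,0,0]],[[0,0,0],[0,0,0]],[[0,0,0],[0,0,0]],[[0,0,0],[0,0,0]],[[0,0,0],[0,0,0]],[[0,0,0],[0,0,0]],[[0,0,0],[0,0,0]],[[0,0,0],[0,0,0]],[[0,0,0],[0,0,0]],[[0,0,0],[0,0,0]],[[0,0,0],[0,0,0]]]' | grep -E 't:|force|open'; done
python3 - <<'E'
from h import *
a=load('w7')['img'][230:400,250:390]
c=snap('wrist','w9.png')['img'][230:400,250:390]
o=np.hstack([cv2.resize(x,(400,486),interpolation=cv2.INTER_CUBIC) for x in(a,c)]);cv2.imwrite('pics/cmp2.png',o[:,:,::-1])
E
```

```text
t: 17.65
force: [1.4, -5.2, -2.0]
opening: 0.0326
t: 18.65
force: [1.1, -5.2, -2.1]
opening: 0.0326
t: 19.65
force: [1.3, -4.8, -1.6]
opening: 0.0324
```

View pics/cmp2.png

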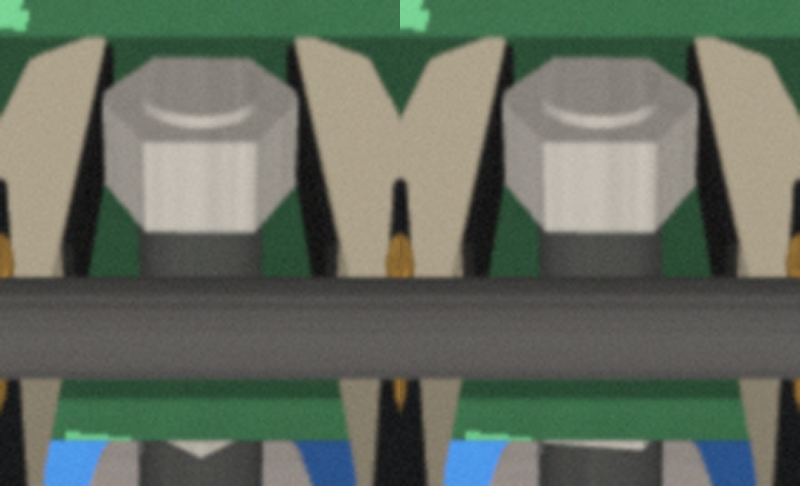

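The head is still in the same place, and the nut has advanced about 60° in 3 s, which matches 0.36 rad/s.

```bash
for i in 1 2 3 4 5; do python3 -m creep '[[[0,0,0],[0,0,0]],[[0,0,0],[0,0,0]],[[0,0,0],[0,0,0]],[[0,0,0],[0,0,0]],[[0,0,0],[0,0,0]],[[0,0,0],[0,0,0]],[[0,0,0],[0,0,0]],[[0,0,0],[0,0,0]],[[0,0,0],[0,0,0]],[[0,0,0],[0,0,0]],[[0,0,0],[0,0,0]],[[0,0,0],[0,0,0]]]' | grep -E 't:|force|open';python3 -c "
from h import *
snap('wrist','wa$i.png')"; done
python3 - <<'E'
from h import *
o=np.hstack([cv2.resize(load('wa%d'%i)['img'][230:400,270:370],(160,272),interpolation=cv2.INTER_CUBIC) for i in range(1,6)]);cv2.imwrite('pics/cmp3.png',o[:,:,::-1])
E
```

```text
t: 20.7
force: [1.5, -4.3, -1.6]
opening: 0.0327
t: 21.75
force: [0.8, -4.9, -2.3]
opening: 0.0323
t: 22.8
force: [0.8, -6.2, -2.4]
opening: 0.0328
t: 23.85
force: [1.2, -6.3, -2.4]
opening: 0.0327
t: 24.9
force: [0.6, -4.4, -2.4]
opening: 0.0326
```

View pics/cmp3.png

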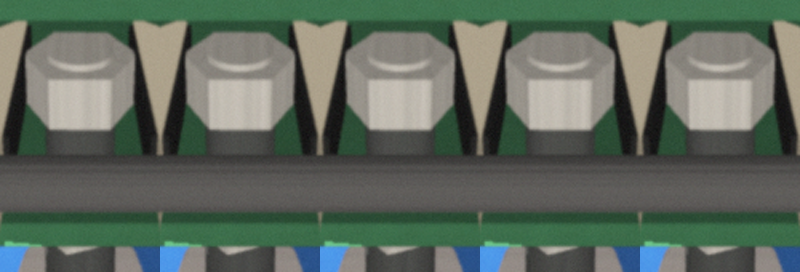

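```bash
for i in 6 7 8; do python3 -m creep '[[[0,0,0],[0,0,0]],[[0,0,0],[0,0,0]],[[0,0,0],[0,0,0]],[[0,0,0],[0,0,0]],[[0,0,0],[0,0,0]],[[0,0,0],[0,0,0]],[[0,0,0],[0,0,0]],[[0,0,0],[0,0,0]],[[0,0,0],[0,0,0]],[[0,0,0],[0,0,0]],[[0,0,0],[0,0,0]],[[0,0,0],[0,0,0]]]' | grep -E 't:|force|open';python3 -c "
from h import *
snap('wrist','wa$i.png')"; done
python3 - <<'E'
from h import *
I=[cv2.GaussianBlur(load('wa%d'%i)['img'],(3,3),0).astype(float) for i in range(1,9)]
for i in range(7): print(i+1,i+2,'nut',abs(I[i+1]-I[i])[380:400,270:370].mean().round(2),abs(I[i+1]-I[i])[380:400,270:370].max(),'head',abs(I[i+1]-I[i])[240:320,285:355].mean().round(2),'ref',abs(I[i+1]-I[i])[140:230,150:500].mean().round(2))
a,b=snap('side','side9.png'),snap('scene','scene9.png')
E
```

```text
t: 25.95
force: [1.6, -6.3, -1.9]
opening: 0.0326
t: 27.0
force: [1.1, -4.9, -2.8]
opening: 0.0329
t: 28.05
force: [1.1, -4.4, -2.0]
opening: 0.0329
1 2 nut 1.02 13.0 head 0.87 ref 0.81
2 3 nut 0.83 4.0 head 0.79 ref 0.81
3 4 nut 0.81 4.0 head 0.78 ref 0.8
4 5 nut 0.78 4.0 head 0.79 ref 0.8
5 6 nut 0.82 5.0 head 0.78 ref 0.8
6 7 nut 0.83 4.0 head 0.79 ref 0.8
7 8 nut 0.85 4.0 head 0.81 ref 0.8
```

View pics/side9.png

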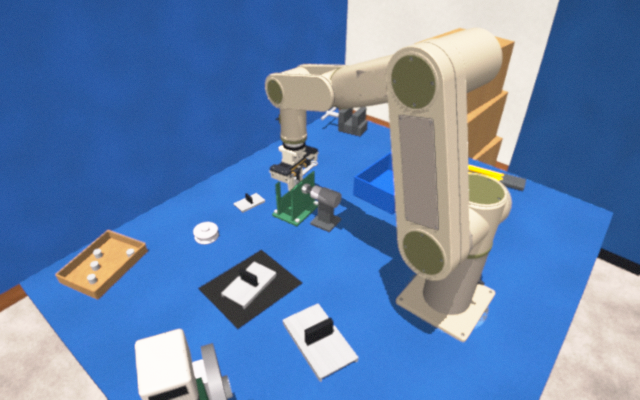

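View pics/scene9.png

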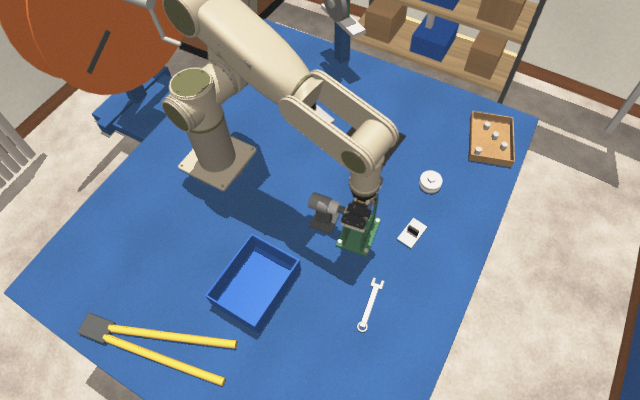

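The nut has stood still since about t = 21.7 s, and the head is still held. The cover lies on the mat at side view (250,282). In the scene view the crate, roller and spanner are where they started. Handing in.

```bash
python3 -c "
from plant import close_job
print(close_job())"
```

```text
the job is handed in; nothing more can be done
None
```

I lifted the mid-sized cover off the gap and set it lips-down on the mat. I then gripped the bolt head at 45 N and held it from t ≈ 14.5 s until hand-in at t ≈ 28 s. The hand-in reports no verdict, so success rests on my own checks.

- **Cover:** it lies flat, and the side view put it about 5 mm from the mat's centre. My automatic check in the scene view failed (it picked up another object), so this rests on the side view.
- **Nut and head:** the nut turned about 60° in 3 s while held, then did not move in the pictures from t ≈ 21.7 s on. The head never moved in the jaws. That gives roughly 2.5 rad of run-up, consistent with tight at 2.4. I could not read the joint itself.
- **Bystanders:** the crate, roller and spanner look unmoved by eye.
- **Disagreement:** the opening read 32.6 mm, more than the 30 mm across the flats. The pictures show the head held across its corners by friction rather than on its flats. It held without slipping, so I left it.

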